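# Load a battery pack into a charging dock through its sprung flap

### The job

Load the blue battery pack into the charging dock: set it flat on the dock's entry apron with its black contact end towards the orange flap, then push it along the lane, gently through the sprung flap and under the blue hood, until it is fully home against the springy contacts hidden in there. Feel for them and press firmly but gently, about 8 N and never more than 16 N, for half a second, then take the gripper away so that the flap swings shut behind the pack. Leave everything else on the bench where it is.

Things in the scene. Friction and masses are not known exactly. Their poses are not given: they have to be found in the camera images.
- dock: Fixed grey charging dock: slab 350 x 120 x 20 mm high; its top is the lane floor, 20 mm above the bench. Origin: on the bench, on the lane's centre line, in the plane of the shut flap. x: the way packs travel (apron, flap, hood), y: left of that, z up. Slab from x = -150 to +200 mm. White lines along the apron, green marks at its start.
- apron (a point): Middle of the place for a pack on the entry apron, on the lane floor, 100 mm before the flap plane; axes as the dock's. The apron is flat and has no walls for 40 mm ahead of this point; there starts a flared aluminium mouth, 76 mm wide, narrowing over 28 mm to the lane, 50 mm wide (dock y -25 to +25), with walls 24 mm high.
- pocket (a point): Point on the lane floor and centre line, 60 mm behind the flap plane; axes as the dock's. From the flap to the hood (108 mm behind the flap) the lane is open at the top, so that fingers can reach down into it; its right wall stands at dock y = -25, its left wall at y = +35 (a pocket for the opened flap), both 24 mm high.
- bay: Fixed blue hood over the lane's end, 92 x 74 x 44 mm high (inside 62 wide, 39 high). Origin: mid-mouth on the lane floor, 108 mm past the flap; axes as the dock's. Inside, a sprung pad faces the pack 26 to 52 mm in (untouched), differently each time and not told. It yields 1 mm per 2.5 N for 6 mm, then is solid; on release it pushes the pack back as far as it yielded.
- flap (a joint): Orange sprung flap across the lane, 54 wide, 3 thick, top 34 mm above the lane floor, on an upright pin at dock x = 0, y = +31 mm. 0 = shut, grows inward (towards the hood) only, 1.57 = folded along the left wall. Light spring (0.015 N m shut, 0.06 wide open): passing a pack takes 2 to 6 N. Shuts by itself once nothing holds it; needs 55 mm free behind its plane.
- pack_center (a point): The blue battery pack's centre, half-way up (16 mm above its underside). A block 72 long (x) x 42 wide (y) x 32 mm high (z), 0.14 to 0.28 kg, lying flat on the bench, label up. Its x points to the black end with three brass contacts, which goes in first.
- pack_nose (a point): Middle of the contact-end face of the blue pack, 36 mm along its x from the centre, 16 mm above its underside; axes as the pack's.
- pack_red: Red pack of the same make and size, not to be loaded: leave it. Origin: centre of its underside.
- adapter: Black plug-in adapter, 55 x 42 x 30 mm. Leave it, and so the pliers, wire stripper, screwdriver, phone, breadboard and stick lying round about (all under 30 mm high). Origin: centre of its underside.

How it is judged:
By the outcome, as a careful person would: the job done as asked, in the order asked, and still so for the second after the job is handed in, with the robot touching nothing.
It also fails if it takes over 72 s, if anything falls off the work surface, if the arm or the gripper's body presses on something with over 40 N, if the wrist force passes 120 N, or if a joint passes its speed limit or range.

### The arm

A 6-joint arm with a two-finger parallel gripper is mounted at the origin on the work surface. World frame = base frame: x ahead of the robot, y to its left, z up, the work surface at z = 0. Lengths are in m, angles in rad, forces in N, time in s.
With the tool pointing down it reaches from about 0.375 to 0.9 m from the base axis. Payload 3.1 kg.
Tool frame: the origin (TCP) lies between the finger pads; the fingertips stand 22 mm ahead of it and the grasp point (between the pads) lies 3 mm ahead of it; z points along the fingers, y is the direction in which the jaws open and shut (so a half turn about z gives the same grasp; the last joint's range is limited). The gripper opens to 85 mm and grips with 20 to 120 N. Pads are 22 mm wide; open, the fingers measure 114 mm over their backs; the gripper's body (76 mm by 85 mm) begins 54 mm behind the grasp point. The pads swing forward as they close: fully open they stand 13 mm farther back than shut.
Start: joints at [-1.427, 0.527, 1.433, -0, 1.181, -0.178], TCP at [0.198, -0.593, 0.222] pointing down, gripper open.
Joint ranges: [-3.08, 3.08], [-0.75, 2.2], [0.22, 2.44], [-1.43, 4.57], [0, 2.65], [-2.85, 2.85]. Speed limits (rad/s): [2.79, 2.79, 3.14, 3.14, 3.14, 3.14].

### API

Orientations are given as a unit quaternion [x, y, z, w].
In Python, from station import status, snapshot, manip gives the robot as it stands.
- The arm moves only by the tool move_arm, never from a script. Its argument "plan" is a list that holds one entry, the list of rows, each a list of 7 numbers: the turn, a rotation vector about the tool's x, y, z scaled (see below), then the shift along the tool's x, y, z scaled (see below), then the closure, from 0 (fully open) to 1 (shut). A call has exactly 8 rows; each row is the pose to reach, as a shift and turn from the pose commanded when the call began, along the tool's axes at that moment; what a row does not reach only later rows make up. The controller multiplies each number of a shift by 100 mm and each number of a turn by pi/4 rad. A row lasts 1/8 s, in which the tool goes at most 62.5 mm and 10.7 degrees, less where a joint would pass 70% of its speed; a pose out of reach is approached as far as the arm can. A call with a number of a shift or a turn outside -1 to 1 is refused whole. A call with a gripper value outside its range is refused whole. The fingers move at their own pace and stop on an object; "force" is the grip in N (left out, the last holds). Time passes only in rows, so rows that repeat a pose let the fingers close, or fill a call up. It gives the time, the measured TCP pose, the force and the opening at its end, in the units of the state.
- status.sense(): the state, without advancing time (a new reading comes with each control period).
- snapshot(name): name is "scene" or "top"; returns a dict with "img" (480x640x3 uint8, red, green, blue), "depth" (480x640 float32, m along the optical axis (not along the pixel's ray), 0 where there is no reading), "mtx" (3x3 intrinsics, pixels), "T" (4x4, takes a point from camera to world coordinates). Camera axes: x right, y up, looking along -z (the intrinsics and any distortion apply to the point x, -y, -z); pixel columns grow to the right and rows downward; lengths in m; the calibration is good to about 2 mm. A picture is of the moment at which its call begins.
- manip.sign_off(): hands the job in, once; it reports no verdict.
The state is a dict: "t": time; "q": joint angles; "qd": joint speeds; "tau": joint torques, N m; "tcp_pos": TCP position; "tool_rot": TCP orientation; "force": force on the tool from outside, world axes, zero at the start; "ft_torque": the same for the moment, N m; "finger_gap": opening from 0.0 (shut) to 1.0 (fully open).
Only numpy, scipy, OpenCV 4.12 (cv2) and the standard library are available. Lean on these libraries where they do the work, as an engineer would, in place of code of your own. Each camera call takes 0.05 s, during which the arm holds its last target. There are 200 camera calls.

## Working session

There is one attempt and no reset: what is moved stays moved. The work goes in short steps, Python scripts to look and compute and a tool call to move; the robot and the scene stay as the last step left them, time stands still between calls to the robot, and variables do not carry over. Pictures are saved under pics/ and viewed, on a budget of 10 in all, crops included, one or two more only if the job needs it, and the job is handed in when it is done.

Besides the shell and the picture viewer there is one more tool, called after "Call:" in YAML: its name, and indented under it one key for each argument. move_arm: Moves the arm, as the interface text tells. Its arguments: {"type":"object","properties":{"plan":{"type":"array"},"force":{"type":"number"}},"required":["plan"]}

```bash
ls; mkdir -p pics
python3 - <<'E'
from station import status, snapshot
import cv2,numpy as np
s=status.sense();print(s)
for n in("top","scene"):
    d=snapshot(n);np.savez(f"{n}0.npz",**d);cv2.imwrite(f"pics/{n}0.png",d["img"][:,:,::-1]);print(d["mtx"],d["T"])
E
```

```text
pics
{'t': 0.0, 'q': array([-1.42749692e+00,  5.28462346e-01,  1.43390126e+00, -6.79662560e-06,
        1.18140066e+00, -1.78516896e-01]), 'qd': array([ 5.86563344e-04,  6.95957226e-04,  3.97615035e-04,  1.70359822e-04,
       -2.00582735e-03, -3.04864973e-05]), 'tau': array([ 2.20907590e-03, -4.42338932e+01, -1.78026778e+01, -1.08497652e-04,
        8.35845654e-03, -4.54095598e-06]), 'tcp_pos': array([ 0.19759054, -0.59216799,  0.22073632]), 'tool_rot': array([ 9.87081402e-01,  1.60215874e-01,  1.59766382e-05, -1.08569101e-03]), 'force': array([-0.5575111 ,  0.4409359 ,  0.23466079]), 'ft_torque': array([-0.02271698, -0.0131783 , -0.02004351]), 'finger_gap': 1.0015911397920032}
[[538.70735964   0.         322.97822909]
 [  0.         538.70735964 234.94196709]
 [  0.           0.           1.        ]] [[-0.01467252  0.98810395 -0.1530859   0.40924736]
 [-0.99981607 -0.0126073   0.01445265 -0.07093206]
 [ 0.01235072  0.1532698   0.98810719  0.96297676]
 [ 0.          0.          0.          1.        ]]
[[535.08177315   0.         328.8319436 ]
 [  0.         535.08177315 243.82843026]
 [  0.           0.           1.        ]] [[ 0.57400529 -0.48016588  0.66329379  1.11552167]
 [ 0.81870978  0.32145772 -0.47579326 -0.50140463]
 [ 0.01523879  0.81615296  0.57763494  0.55311802]
 [ 0.          0.          0.          1.        ]]
```

View pics/top0.png

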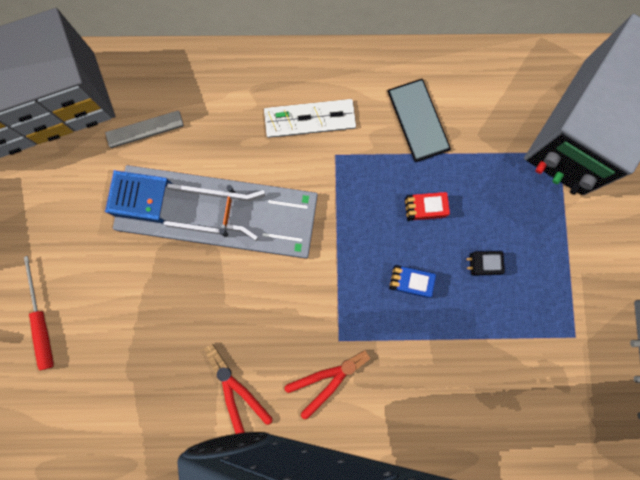

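View pics/scene0.png

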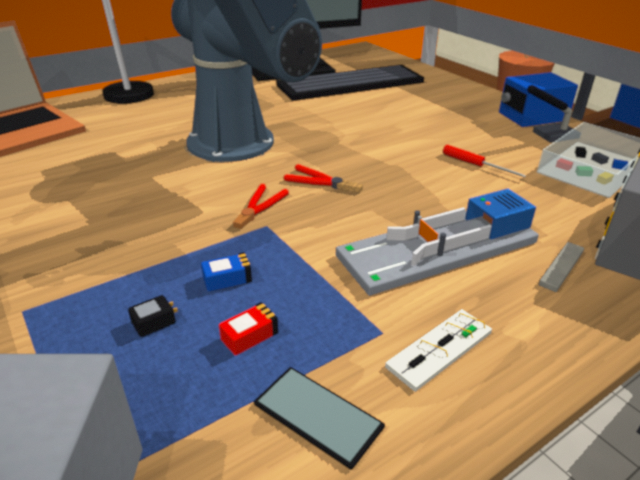

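Top view: blue pack at about (414,281), with its contacts to the left. The dock runs right to left: green marks near (304,200) and (298,247), flap at (228,212), hood at (138,195). The scene view agrees.

```bash
cat > h.py <<'E'
import numpy as np,cv2
def pts(d):
    z=d["depth"];K=d["mtx"];T=d["T"]
    v,u=np.mgrid[:480,:640]
    P=np.stack([(u-K[0,2])/K[0,0]*z,-(v-K[1,2])/K[1,1]*z,-z],-1)
    W=P@T[:3,:3].T+T[:3,3]; W[z==0]=np.nan
    return W
def ray(d,u,v,h):
    K=d["mtx"];T=d["T"]
    r=T[:3,:3]@np.array([(u-K[0,2])/K[0,0],-(v-K[1,2])/K[1,1],-1]);o=T[:3,3]
    return o+r*(h-o[2])/r[2]
def rect(d,mask,h):
    c=max(cv2.findContours(mask.astype(np.uint8),cv2.RETR_EXTERNAL,cv2.CHAIN_APPROX_NONE)[0],key=cv2.contourArea)
    xy=np.array([ray(d,u,v,h)[:2] for u,v in c[:,0]],np.float32)
    return cv2.minAreaRect(xy*1000),cv2.boxPoints(cv2.minAreaRect(xy*1000))
E
python3 - <<'E'
from h import *
d=dict(np.load("top0.npz"));W=pts(d);im=d["img"].astype(int);R,G,B=im[...,0],im[...,1],im[...,2]
v,u=np.mgrid[:480,:640]
hsv=cv2.cvtColor(d["img"],cv2.COLOR_RGB2HSV)
def box(a,b,c,e):return (u>a)&(u<b)&(v>c)&(v<e)
zz=W[...,2]
print("bench z",np.nanmedian(zz[380:430,440:500]),"mat",np.nanmedian(zz[300:330,450:550]))
m=box(380,445,255,305)&(zz>0.018); print("pack top z",np.nanmedian(zz[m]),m.sum())
print("pack depth",rect(d,m,.032)[0])
m2=box(385,445,255,305)&(((B>130)&(B-R>60))|((R>150)&(G>150)&(B>150)))
print("pack blue+label",rect(d,m2,.032))
lab=box(400,445,265,300)&(R>170)&(G>170)&(B>170);print("label",rect(d,lab,.032))
br=box(380,410,260,300)&(R>120)&(B<110);print("brass px",u[br].mean(),v[br].mean(),ray(d,u[br].mean(),v[br].mean(),.03),br.sum())
g=(hsv[...,0]>45)&(hsv[...,0]<80)&(hsv[...,1]>130)&box(280,320,190,260)
n,l,s,c=cv2.connectedComponentsWithStats(g.astype(np.uint8))
for i in range(1,n):
    if s[i,4]>8: print("green",c[i],s[i,4],ray(d,*c[i],.02))
sl=box(95,325,155,265)&(zz>0.012); print("slab z",np.nanmedian(zz[215:240,275:290]),rect(d,sl,.02))
hd=box(95,180,160,230)&(B-R>60);print("hood z",np.nanmedian(zz[hd]),rect(d,hd,.064))
fl=box(215,240,185,235)&(R>150)&(G<130)&(B<80);print("flap",rect(d,fl,.054))
s=dict(np.load("scene0.npz"));W=pts(s);im=s["img"];h=cv2.cvtColor(im,cv2.COLOR_RGB2HSV)
m=(W[...,2]>.02)&(W[...,2]<.045)
def sb(a,b,c,e):return (u>a)&(u<b)&(v>c)&(v<e)
m&=sb(195,255,248,295);print("scene pack top",rect(s,m&(W[...,2]>.027),.032))
g=(h[...,0]>45)&(h[...,0]<80)&(h[...,1]>130)&sb(335,390,235,290)
n,l,st,c=cv2.connectedComponentsWithStats(g.astype(np.uint8))
for i in range(1,n):
    if st[i,4]>8: print("scene green",c[i],st[i,4],ray(s,*c[i],.02))
E
```

```text
bench z -0.00016349881489119422 mat 0.0009601120113345019
pack top z 0.032093002907770896 1042
pack depth ((471.8717956542969, -237.62628173828125), (73.53430938720703, 43.14601516723633), 76.0786361694336)
pack blue+label (((479.6590270996094, -243.80718994140625), (101.43547058105469, 69.32203674316406), 89.24083709716797), array([[ 444.32904, -294.06122],
       [ 513.645  , -294.9797 ],
       [ 514.989  , -193.55316],
       [ 445.67303, -192.63467]], dtype=float32))
label (((469.4676513671875, -248.11495971679688), (30.421646118164062, 26.56867218017578), 76.46430969238281), array([[ 452.9922 , -259.7941 ],
       [ 478.82288, -266.0125 ],
       [ 485.9431 , -236.43582],
       [ 460.11243, -230.2174 ]], dtype=float32))
brass px 395.7471264367816 276.67816091954023 [ 0.47891909 -0.20974274  0.03      ] 87
green [305.         198.67857143] 28 [ 0.62141223 -0.05351715  0.02      ]
green [297.53125 247.09375] 32 [ 0.5342207  -0.03951037  0.02      ]
slab z 0.020466535301593758 (((603.5774536132812, 116.60042572021484), (369.12164306640625, 120.4830322265625), 80.8653335571289), a
[... 395 characters left out ...]
05 ]], dtype=float32))
flap (((595.67041015625, 81.24021911621094), (2.5115973949432373, 46.07588195800781), 81.0251235961914), array([[572.7186  ,  83.59374 ],
       [618.23035 ,  76.405846],
       [618.6222  ,  78.886696],
       [573.1105  ,  86.07459 ]], dtype=float32))
scene pack top (((473.0709228515625, -242.67469787597656), (73.11106872558594, 51.72956848144531), 76.77491760253906), array([[ 439.52902, -272.34348],
       [ 489.8867 , -284.178  ],
       [ 506.61282, -213.00592],
       [ 456.25516, -201.17139]], dtype=float32))
scene green [349.11538462 247.65384615] 26 [ 0.53190819 -0.0399572   0.02      ]
scene green [374.9375  277.15625] 32 [ 0.61915101 -0.05400689  0.02      ]
```

Call:
move_arm:
  plan:
    - [[0,0,0,0.125,-0.084,0,0],[0,0,0,0.25,-0.168,0,0],[0,0,0,0.375,-0.251,0,0],[0,0,0,0.5,-0.335,0,0],[0,0,0,0.625,-0.419,0,0],[0,0,0,0.75,-0.5,0,0],[0,0,0,0.875,-0.586,0,0],[0,0,0,1,-0.67,0,0]]
  force: 40

```text
t: 1.1
tcp_pos: [0.272, -0.4969, 0.2217]
tool_rot: [0.987, 0.16, -0.0, -0.0]
force: [-1.1, -0.6, -0.1]
finger_gap: 1.0
```

Call:
move_arm:
  plan:
    - [[0,0,0,0.125,-0.084,0,0],[0,0,0,0.25,-0.168,0,0],[0,0,0,0.375,-0.251,0,0],[0,0,0,0.5,-0.335,0,0],[0,0,0,0.625,-0.419,0,0],[0,0,0,0.75,-0.5,0,0],[0,0,0,0.875,-0.586,0,0],[0,0,0,1,-0.67,0,0]]

```text
t: 2.1
tcp_pos: [0.3457, -0.4017, 0.2217]
tool_rot: [0.987, 0.16, 0.0, 0.0]
force: [0.3, 0.4, -0.3]
finger_gap: 1.001
```

Call:
move_arm:
  plan:
    - [[0,0,-0.125,0.125,-0.084,0,0],[0,0,-0.25,0.25,-0.168,0,0],[0,0,-0.375,0.375,-0.251,0,0],[0,0,-0.5,0.5,-0.335,0,0],[0,0,-0.625,0.625,-0.419,0,0],[0,0,-0.75,0.75,-0.5,0,0],[0,0,-0.875,0.875,-0.586,0,0],[0,0,-1,1,-0.67,0,0]]

```text
t: 3.1
tcp_pos: [0.4192, -0.3065, 0.2217]
tool_rot: [0.85, 0.527, 0.0, 0.0]
force: [0.4, 0.5, 0.2]
finger_gap: 0.997
```

```bash
cat >> h.py <<'E'
from scipy.spatial.transform import Rotation as Ro
def go(tgt,yaw_y):
    "shift/turn units from the measured pose to tgt, tool down, tool y at yaw_y (deg)"
    from station import status
    s=status.sense();R=Ro.from_quat(s["tool_rot"]);a=np.radians(yaw_y)
    y=np.array([np.cos(a),np.sin(a),0]);z=np.array([0,0,-1.]);x=np.cross(y,z)
    Rt=Ro.from_matrix(np.stack([x,y,z],1))
    yt=R.as_matrix()[:,1]
    print("t",round(s["t"],2),"tcp",s["tcp_pos"].round(4),"yawy",np.degrees(np.arctan2(yt[1],yt[0])).round(2),"tilt z",R.as_matrix()[:,2].round(4),"F",s["force"].round(2),"gap",round(s["finger_gap"],3))
    print("turn",((R.inv()*Rt).as_rotvec()/(np.pi/4)).round(3),"shift",(R.inv().apply(np.array(tgt)-s["tcp_pos"])*10).round(3))
E
python3 -c "
from h import *
go([.472,-.238,.1],-13.9)"
```

```text
t 3.1 tcp [ 0.4192 -0.3065  0.2217] yawy -26.38 tilt z [ 1.e-04 -0.e+00 -1.e+00] F [0.45 0.51 0.15] gap 0.997
turn [ 0.     0.    -0.277] shift [0.848 0.168 1.217]
```

Call:
move_arm:
  plan:
    - [[0,0,-0.035,0.106,0.021,0.1,0],[0,0,-0.07,0.212,0.042,0.2,0],[0,0,-0.105,0.318,0.063,0.3,0],[0,0,-0.14,0.424,0.084,0.4,0],[0,0,-0.175,0.53,0.105,0.5,0],[0,0,-0.21,0.636,0.126,0.6,0],[0,0,-0.245,0.742,0.147,0.7,0],[0,0,-0.277,0.848,0.168,0.8,0]]

```text
t: 4.1
tcp_pos: [0.4721, -0.2384, 0.141]
tool_rot: [0.788, 0.616, 0.0, 0.0]
force: [0.2, -0.4, 0.6]
finger_gap: 0.994
```

Run:
```python
from h import *
from station import snapshot
go([.472,-.238,.028],-13.9)
d=snapshot("scene");cv2.imwrite("pics/s1.png",cv2.resize(d["img"][180:330,130:330,::-1],None,fx=3,fy=3))
```

```text
t 4.1 tcp [ 0.4721 -0.2384  0.141 ] yawy -14.0 tilt z [ 0. -0. -1.] F [ 0.17 -0.42  0.55] gap 0.994
turn [ 0.     0.    -0.002] shift [ 0.004 -0.002  1.13 ]
```

View pics/s1.png

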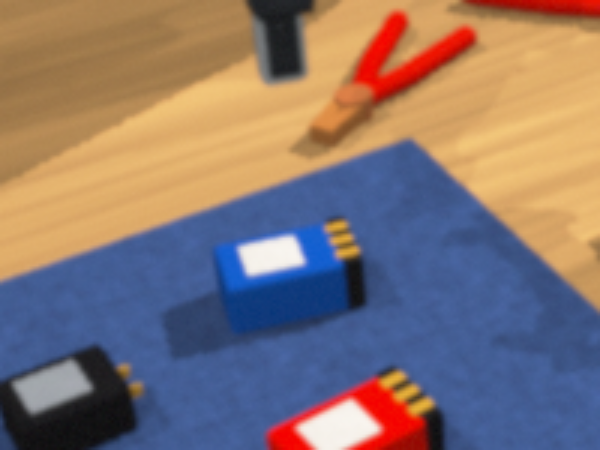

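The crop shows the pack undisturbed at (290,275), with one finger visible above and behind it. I'm descending and gripping.

Call:
move_arm:
  plan:
    - [[0,0,0,0,0,0.15,0],[0,0,0,0,0,0.3,0],[0,0,0,0,0,0.45,0],[0,0,0,0,0,0.6,0],[0,0,0,0,0,0.75,0],[0,0,0,0,0,0.86,0],[0,0,0,0,0,0.94,0],[0,0,0,0,0,1.0,0]]

```text
t: 5.15
tcp_pos: [0.4718, -0.239, 0.0413]
tool_rot: [0.789, 0.615, 0.0, 0.0]
force: [-0.3, 0.2, -0.5]
finger_gap: 0.996
```

Call:
move_arm:
  plan:
    - [[0,0,0,0,0,0.07,0],[0,0,0,0,0,0.13,0],[0,0,0,0,0,0.13,0.5],[0,0,0,0,0,0.13,0.8],[0,0,0,0,0,0.13,0.8],[0,0,0,0,0,0.13,0.8],[0,0,0,0,0,0.13,0.8],[0,0,0,0,0,0.13,0.8]]
  force: 40

```text
t: 6.15
tcp_pos: [0.4717, -0.239, 0.0288]
tool_rot: [0.789, 0.615, 0.0, 0.0]
force: [0.6, 0.3, -1.3]
finger_gap: 0.202
```

Call:
move_arm:
  plan:
    - [[0,0,0,0,0,-0.1,0.8],[0,0,0,0,0,-0.2,0.8],[0,0,0,0,0,-0.3,0.8],[0,0,0,0,0,-0.4,0.8],[0,0,0,0,0,-0.5,0.8],[0,0,0,0,0,-0.6,0.8],[0,0,0,0,0,-0.7,0.8],[0,0,0,0,0,-0.8,0.8]]

```text
t: 7.15
tcp_pos: [0.4716, -0.2389, 0.1094]
tool_rot: [0.789, 0.615, -0.0, -0.0]
force: [0.6, -1.0, 0.1]
finger_gap: 0.2
```

Run:
```python
from h import *
D=np.array([.597,.082]);e=np.array([np.cos(np.radians(81)),np.sin(np.radians(81))]);A=D-.1*e;print(A)
go([*A,.11],-9)
```

```text
[ 0.58135655 -0.01676883]
t 7.15 tcp [ 0.4716 -0.2389  0.1094] yawy -14.1 tilt z [-0.  0. -1.] F [ 0.56 -1.04  0.14] gap 0.2
turn [-0.    -0.    -0.113] shift [ 2.422  0.523 -0.006]
```

The gap is at the commanded 0.2, not the roughly 0.5 a 42 mm pack would give, so the grip missed. Looking again.

Run:
```python
from h import *
from station import snapshot
d=snapshot("scene");np.savez("s2.npz",**d)
a=cv2.resize(d["img"][130:370,60:380,::-1],None,fx=2.4,fy=2.4,interpolation=cv2.INTER_CUBIC);cv2.imwrite("pics/s2.png",a)
```

```text
(no output)
```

View pics/s2.png

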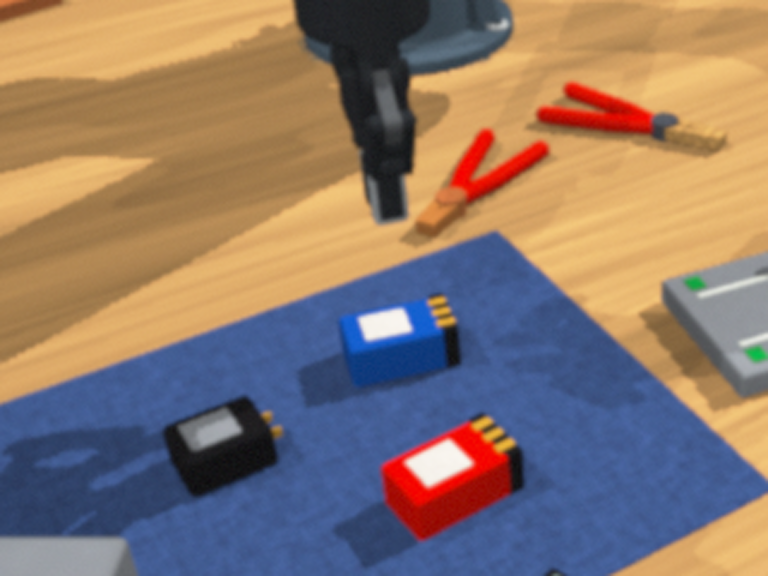

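Run:
```python
from h import *
d=dict(np.load("s2.npz"));W=pts(d)
for u,v in[(219,212),(222,216),(222,219),(225,216),(223,200),(220,190)]: print(u,v,W[v,u].round(4), "ray z.09",ray(d,u,v,.09).round(4))
m=(W[...,2]>.06)&(W[...,2]<.16)&(abs(W[...,0]-.47)<.1)&(abs(W[...,1]+.24)<.1)
P=W[m];print(len(P),P.min(0),P.max(0))
for z in np.arange(.06,.16,.01):
    q=P[abs(P[:,2]-z)<.005]
    if len(q):print(round(z,2),len(q),q.min(0).round(3),q.max(0).round(3))
v,u=np.mgrid[:480,:640]
m=(W[...,2]>.027)&(W[...,2]<.04)&(u>195)&(u<255)&(v>248)&(v<295);print("pack",rect(d,m,.032)[0], np.median(W[m],0))
T=d["T"];p=T[:3,:3].T@(np.array([.4716,-.2389,.0874])-T[:3,3]);K=d["mtx"];print("tip px",K[0,0]*p[0]/-p[2]+K[0,2],K[1,1]*p[1]/p[2]+K[1,2],"depth",-p[2])
from station import status;print(status.sense()["q"])
```

```text
219 212 [ 0.4893 -0.2486  0.1415] ray z.09 [ 0.411 -0.217  0.09 ]
222 216 [ 0.4872 -0.2439  0.1319] ray z.09 [ 0.4247 -0.2183  0.09  ]
222 219 [ 0.4903 -0.2457  0.129 ] ray z.09 [ 0.4328 -0.2222  0.09  ]
225 216 [ 0.4938 -0.242   0.1347] ray z.09 [ 0.4274 -0.2143  0.09  ]
223 200 [ 0.5085 -0.2484  0.171 ] ray z.09 [ 0.3799 -0.1948  0.09  ]
220 190 [ 0.5203 -0.2559  0.1948] ray z.09 [ 0.3462 -0.1841  0.09  ]
337 [ 0.4529494  -0.25405323  0.11934658] [ 0.49448723 -0.23218736  0.15772466]
0.12 30 [ 0.458 -0.252  0.119] [ 0.488 -0.234  0.125]
0.13 92 [ 0.455 -0.253  0.125] [ 0.494 -0.233  0.135]
0.14 104 [ 0.455 -0.254  0.135] [ 0.494 -0.233  0.145]
0.15 95 [ 0.453 -0.254  0.145] [ 0.494 -0.232  0.155]
pack ((472.85955810546875, -242.63511657714844), (73.08805084228516, 51.718563079833984), 76.38333892822266) [ 0.47616992 -0.24385893  0.03307777]
tip px 223.38502341437123 235.04562572133088 depth 0.8210221792334845
[-6.80362530e-01  5.64519922e-01  1.77424484e+00 -1.58932111e-05
  8.00492704e-01 -4.34444194e-01]
```

The scene depth shows the fingertips at z≈0.12 while the TCP reads 0.109. They really sit about 33 mm further back than stated, so the jaws closed above the pack, which hasn't moved. I'll go lower, calibrated on this view, and check from the camera before closing.

Call:
move_arm:
  plan:
    - [[0,0,0,0,0,0,0],[0,0,0,0,0,0,0],[0,0,0,0,0,0.1,0],[0,0,0,0,0,0.25,0],[0,0,0,0,0,0.4,0],[0,0,0,0,0,0.55,0],[0,0,0,0,0,0.7,0],[0,0,0,0,0,0.8,0]]

```text
t: 8.2
tcp_pos: [0.4714, -0.2387, 0.0274]
tool_rot: [0.789, 0.615, -0.0, -0.001]
force: [0.0, 0.6, 0.3]
finger_gap: 0.999
```

```bash
cat >> h.py <<'E'
def fing(d,c,r=.09,lo=.036,hi=.14):
    W=pts(d);m=(W[...,2]>lo)&(W[...,2]<hi)&(np.hypot(W[...,0]-c[0],W[...,1]-c[1])<r);P=W[m]
    for z in np.arange(lo,hi,.01):
        q=P[(P[:,2]>=z)&(P[:,2]<z+.01)]
        if len(q)>3:print("z",round(z,3),len(q),q.min(0).round(3),q.max(0).round(3))
E
python3 - <<'E'
from h import *
from station import snapshot
go([.472,-.238,0],-13.9)
d=snapshot("scene");np.savez("s3.npz",**d);fing(d,(.472,-.238),hi=.08)
cv2.imwrite("pics/s3.png",cv2.resize(d["img"][180:330,130:330,::-1],None,fx=3,fy=3))
E
```

```text
t 8.2 tcp [ 0.4714 -0.2387  0.0274] yawy -14.1 tilt z [-1.e-03  8.e-04 -1.e+00] F [0.03 0.58 0.32] gap 0.999
turn [-0.001 -0.001 -0.004] shift [0.009 0.005 0.274]
z 0.046 28 [ 0.419 -0.26   0.049] [ 0.52  -0.23   0.055]
z 0.056 80 [ 0.422 -0.262  0.056] [ 0.527 -0.236  0.066]
z 0.066 97 [ 0.421 -0.261  0.066] [ 0.527 -0.228  0.076]
z 0.076 36 [ 0.424 -0.261  0.076] [ 0.527 -0.237  0.08 ]
```

View pics/s3.png

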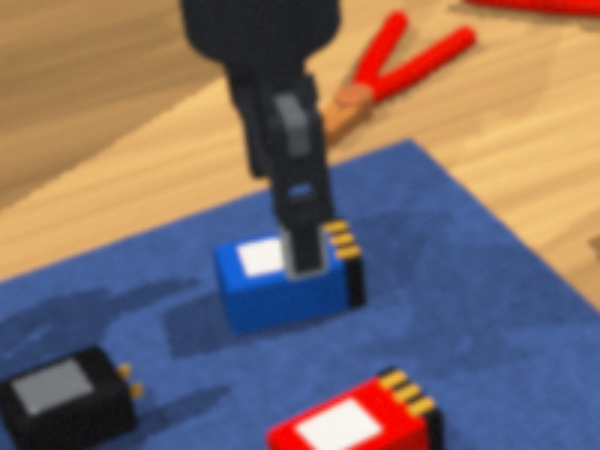

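The view confirms the open fingertips straddle the pack at z≈0.049 with the TCP at 0.027, and they're centred. Lowering another 33 mm and gripping.

Call:
move_arm:
  plan:
    - [[0,0,0,0,0,0.08,0],[0,0,0,0,0,0.16,0],[0,0,0,0,0,0.24,0],[0,0,0,0,0,0.33,0],[0,0,0,0,0,0.33,0.5],[0,0,0,0,0,0.33,0.8],[0,0,0,0,0,0.33,0.8],[0,0,0,0,0,0.33,0.8]]
  force: 40

```text
t: 9.25
tcp_pos: [0.4719, -0.2392, -0.0038]
tool_rot: [0.789, 0.615, 0.0, 0.0]
force: [0.7, -0.2, 2.3]
finger_gap: 0.484
```

Call:
move_arm:
  plan:
    - [[0,0,0,0,0,-0.05,0.8],[0,0,0,0,0,-0.13,0.8],[0,0,0,0,0,-0.24,0.8],[0,0,0,0,0,-0.35,0.8],[0,0,0,0,0,-0.46,0.8],[0,0,0,0,0,-0.57,0.8],[0,0,0,0,0,-0.65,0.8],[0,0,0,0,0,-0.7,0.8]]

```text
t: 10.25
tcp_pos: [0.4718, -0.239, 0.0663]
tool_rot: [0.789, 0.615, 0.0, 0.0]
force: [0.0, 0.4, -1.6]
finger_gap: 0.481
```

Run:
```python
from h import *
go([.5814,-.0168,.067],-9)
```

```text
t 10.25 tcp [ 0.4718 -0.239   0.0663] yawy -14.09 tilt z [ 4.e-04 -3.e-04 -1.e+00] F [ 0.01  0.45 -1.6 ] gap 0.481
turn [ 0.001  0.    -0.113] shift [ 2.422  0.522 -0.007]
```

Call:
move_arm:
  plan:
    - [[0,0,0,0.05,0.01,0,0.8],[0,0,0,0.16,0.034,0,0.8],[0,0,0,0.28,0.06,0,0.8],[0,0,0,0.4,0.086,0,0.8],[0,0,0,0.52,0.11,0,0.8],[0,0,0,0.64,0.138,0,0.8],[0,0,0,0.76,0.164,0,0.8],[0,0,0,0.88,0.19,0,0.8]]

```text
t: 11.25
tcp_pos: [0.5119, -0.1575, 0.0657]
tool_rot: [0.789, 0.615, 0.0, 0.0]
force: [-0.1, -0.7, -1.8]
finger_gap: 0.483
```

Call:
move_arm:
  plan:
    - [[0,0,-0.01,0.12,0.026,0,0.8],[0,0,-0.025,0.24,0.052,0,0.8],[0,0,-0.04,0.36,0.078,0,0.8],[0,0,-0.055,0.48,0.103,0,0.8],[0,0,-0.07,0.6,0.129,0,0.8],[0,0,-0.085,0.72,0.155,0,0.8],[0,0,-0.1,0.84,0.181,0,0.8],[0,0,-0.113,0.94,0.203,0,0.8]]

```text
t: 12.25
tcp_pos: [0.5545, -0.0713, 0.0657]
tool_rot: [0.76, 0.65, 0.0, -0.0]
force: [-0.0, 0.0, -1.5]
finger_gap: 0.483
```

Run:
```python
from h import *
go([.5814,-.0168,.03],-9)
```

```text
t 12.25 tcp [ 0.5545 -0.0713  0.0657] yawy -8.96 tilt z [ 0.  0. -1.] F [-0.    0.04 -1.5 ] gap 0.483
turn [ 0.    -0.     0.001] shift [0.58  0.181 0.357]
```

Call:
move_arm:
  plan:
    - [[0,0,0,0.08,0.026,0,0.8],[0,0,0,0.17,0.052,0.05,0.8],[0,0,0,0.26,0.08,0.12,0.8],[0,0,0,0.35,0.11,0.19,0.8],[0,0,0,0.44,0.137,0.25,0.8],[0,0,0,0.52,0.16,0.3,0.8],[0,0,0,0.58,0.18,0.33,0.8],[0,0,0,0.58,0.18,0.34,0.8]]

```text
t: 13.25
tcp_pos: [0.5811, -0.0171, 0.0315]
tool_rot: [0.76, 0.65, -0.0, -0.0]
force: [-0.4, -0.6, -2.6]
finger_gap: 0.485
```

Run:
```python
from h import *
from station import snapshot
go([.5814,-.0168,.016],-9)
d=snapshot("scene");np.savez("s4.npz",**d)
cv2.imwrite("pics/s4.png",cv2.resize(d["img"][160:320,320:540,::-1],None,fx=3.5,fy=3.5,interpolation=cv2.INTER_CUBIC))
W=pts(d);im=d["img"].astype(int);v,u=np.mgrid[:480,:640]
z=W[...,2];D=np.array([.597,.082]);a=np.radians(81);e=np.array([np.cos(a),np.sin(a)]);n=np.array([-e[1],e[0]])
X=(W[...,:2]-D)@e;Y=(W[...,:2]-D)@n
m=(im[...,2]-im[...,0]>60)&(X>-.16)&(X<-.04)&(abs(Y)<.05)&(z>.02)
print("blue body dock coords x",np.percentile(X[m],[1,50,99]).round(4),"y",np.percentile(Y[m],[1,50,99]).round(4),"z",np.percentile(z[m],[1,50,99]).round(4))
```

```text
t 13.25 tcp [ 0.5811 -0.0171  0.0315] yawy -8.97 tilt z [-1.e-04 -0.e+00 -1.e+00] F [-0.39 -0.62 -2.63] gap 0.485
turn [-0.     0.     0.001] shift [0.004 0.002 0.155]
blue body dock coords x [-0.1403 -0.1308 -0.0774] y [-0.036  -0.0168  0.0403] z [0.0223 0.0585 0.0701]
```

View pics/s4.png

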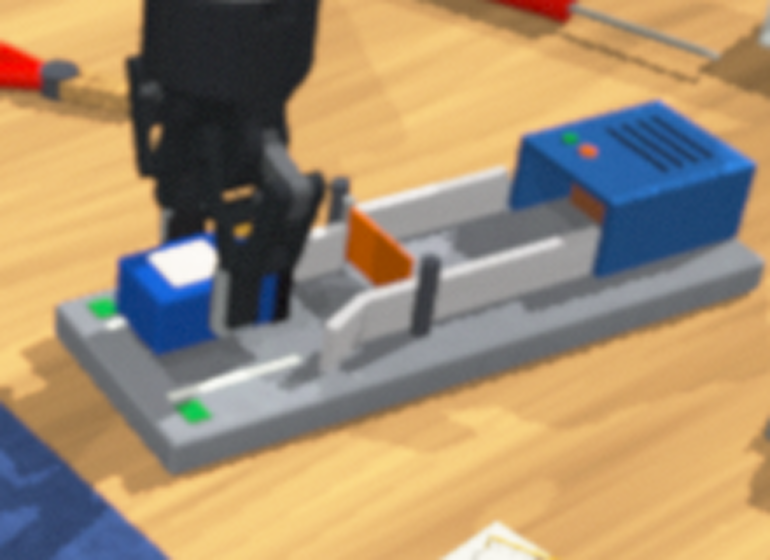

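The view shows the pack level over the apron, contact end towards the flap, which is shut at (380,250). The hood is at (630,190). Lowering.

Call:
move_arm:
  plan:
    - [[0,0,0,0,0,0.02,0.8],[0,0,0,0,0,0.04,0.8],[0,0,0,0,0,0.06,0.8],[0,0,0,0,0,0.08,0.8],[0,0,0,0,0,0.1,0.8],[0,0,0,0,0,0.12,0.8],[0,0,0,0,0,0.135,0.8],[0,0,0,0,0,0.135,0.8]]

```text
t: 14.3
tcp_pos: [0.5809, -0.0175, 0.0181]
tool_rot: [0.76, 0.649, -0.0, -0.0]
force: [-0.4, -0.5, -1.7]
finger_gap: 0.486
```

Call:
move_arm:
  plan:
    - [[0,0,0,0,0,0.01,0.8],[0,0,0,0,0,0.02,0.8],[0,0,0,0,0,0.025,0.8],[0,0,0,0,0,0.025,0.8],[0,0,0,0,0,0.025,0.8],[0,0,0,0,0,0.025,0.8],[0,0,0,0,0,0.025,0.8],[0,0,0,0,0,0.025,0.8]]

```text
t: 15.3
tcp_pos: [0.5811, -0.0176, 0.0161]
tool_rot: [0.76, 0.649, 0.0, 0.0]
force: [-1.4, -0.1, 5.1]
finger_gap: 0.482
```

Call:
move_arm:
  plan:
    - [[0,0,0,0,0,0,0.3],[0,0,0,0,0,0,0],[0,0,0,0,0,0,0],[0,0,0,0,0,-0.15,0],[0,0,0,0,0,-0.3,0],[0,0,0,0,0,-0.5,0],[0,0,0,0,0,-0.65,0],[0,0,0,0,0,-0.75,0]]

```text
t: 16.3
tcp_pos: [0.5815, -0.0177, 0.0923]
tool_rot: [0.76, 0.649, 0.001, 0.001]
force: [0.6, -0.1, 0.0]
finger_gap: 1.002
```

Call:
move_arm:
  plan:
    - [[0,0,0,-0.1,0,0,0.88],[0,0,0,-0.22,0,0,0.88],[0,0,0,-0.34,0,0,0.88],[0,0,0,-0.46,0,0,0.88],[0,0,0,-0.58,0,0,0.88],[0,0,0,-0.7,0,0,0.88],[0,0,0,-0.82,0,0,0.88],[0,0,0,-0.88,0,0,0.88]]

```text
t: 17.3
tcp_pos: [0.5671, -0.1054, 0.0908]
tool_rot: [0.761, 0.649, 0.0, 0.0]
force: [-0.1, 0.2, 0.9]
finger_gap: 0.12
```

```bash
cat >> h.py <<'E'
D=np.array([.597,.082]);e=np.array([np.cos(np.radians(81)),np.sin(np.radians(81))]);n=np.array([-e[1],e[0]])
def dock(p): q=np.asarray(p)[...,:2]-D; return np.stack([q@e,q@n],-1)
def W2(x,y,z): return [*(D+x*e+y*n),z]
E
python3 - <<'E'
from h import *
from station import snapshot
go(W2(-.18,0,.03),-9)
d=snapshot("top");np.savez("t5.npz",**d)
s=snapshot("scene");np.savez("s5.npz",**s)
cv2.imwrite("pics/t5.png",np.hstack([cv2.resize(q["img"][a:a+150,b:b+100,::-1],None,fx=4,fy=4,interpolation=cv2.INTER_CUBIC) for q,a,b in((d,130,230),(s,170,330))]))
W=pts(d);X=dock(W);z=W[...,2]
m=(abs(z-.052)<.006)&(X[...,0]>-.16)&(X[...,0]<-.04)&(abs(X[...,1])<.04)
print("top pack mask",m.sum());r=rect(d,m,.052);print(r[0]);print(dock(r[1]/1000).round(4), dock(np.array(r[0][0])/1000).round(4))
fing(s,W2(-.188,0,0)[:2],r=.05,lo=.06,hi=.12)
E
```

```text
t 17.3 tcp [ 0.5671 -0.1054  0.0908] yawy -9.05 tilt z [ 2.e-04 -1.e-04 -1.e+00] F [-0.09  0.17  0.95] gap 0.12
turn [ 0.     0.    -0.001] shift [0.098 0.001 0.608]
top pack mask 2
((621.7833251953125, 35.67299270629883), (0.0, 0.0), 0.0)
[[-0.0419 -0.0317]
 [-0.0419 -0.0317]
 [-0.0419 -0.0317]
 [-0.0419 -0.0317]] [-0.0419 -0.0317]
z 0.1 57 [ 0.552 -0.119  0.1  ] [ 0.584 -0.098  0.11 ]
z 0.11 111 [ 0.551 -0.119  0.11 ] [ 0.587 -0.102  0.12 ]
```

View pics/t5.png

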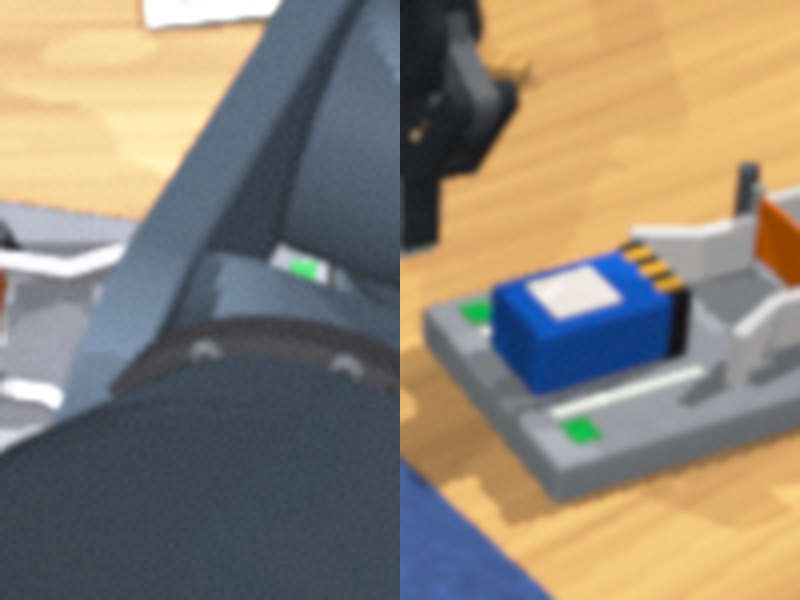

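The top view is blocked by the arm. The scene crop shows the pack flat on the apron, square to the lane, contacts towards the flap. I'll measure its top face from that view.

Run:
```python
from h import *
s=dict(np.load("s5.npz"));W=pts(s);X=dock(W);z=W[...,2]
hsv=cv2.cvtColor(s["img"],cv2.COLOR_RGB2HSV)
m=(abs(z-.0525)<.004)&(X[...,0]>-.16)&(X[...,0]<-.045)&(abs(X[...,1])<.035)
P=W[m];c,_,_=cv2.minAreaRect((P[:,:2]*1000).astype(np.float32)),0,0
b=cv2.boxPoints(c)/1000;print(c,"\n",dock(b).round(4),"ctr",dock(np.array(c[0])/1000).round(4),np.median(P[:,2]))
# checks: green marks, flap in scene view
g=(hsv[...,0]>45)&(hsv[...,0]<80)&(hsv[...,1]>130)&(abs(z-.02)<.01)
k,l,st,cc=cv2.connectedComponentsWithStats(g.astype(np.uint8))
for i in range(1,k):
    if st[i,4]>8: print("green dock",dock(ray(s,*cc[i],.02)).round(4))
# lane walls tops z=.044
w=(abs(z-.044)<.003)&(X[...,0]>.01)&(X[...,0]<.1)&(X[...,1]<-.015)&(X[...,1]>-.05)
print("right wall y",np.percentile(X[w][:,1],[5,50,95]))
w=(abs(z-.044)<.003)&(X[...,0]>.01)&(X[...,0]<.1)&(X[...,1]>.025)&(X[...,1]<.06)
print("left wall y",np.percentile(X[w][:,1],[5,50,95]))
print("tcp dock",dock([.5671,-.1054]))
```

```text
((580.4600219726562, -20.705703735351562), (74.41004943847656, 44.736541748046875), 81.7876205444336) 
 [[-0.1415  0.0221]
 [-0.1409 -0.0226]
 [-0.0665 -0.0216]
 [-0.0671  0.0231]] ctr [-0.104   0.0003] 0.05324680291108386
green dock [-0.1312  0.0456]
green dock [-0.1309 -0.0432]
green dock [-0.0646 -0.2012]
green dock [-0.0782 -0.2053]
right wall y [-0.03245886 -0.03008238 -0.02560798]
left wall y [0.03298585 0.03568572 0.04065125]
tcp dock [-0.18977019  0.00021606]
```

Call:
move_arm:
  plan:
    - [[0,0,0,0,0,0.08,0.88],[0,0,0,0,0,0.18,0.88],[0,0,0,0,0,0.28,0.88],[0,0,0,0,0,0.38,0.88],[0,0,0,0,0,0.48,0.88],[0,0,0,0,0,0.58,0.88],[0,0,0,0,0,0.67,0.88],[0,0,0,0,0,0.74,0.88]]

```text
t: 18.4
tcp_pos: [0.5671, -0.1045, 0.0161]
tool_rot: [0.76, 0.649, -0.0, -0.0]
force: [0.7, -0.6, -0.0]
finger_gap: 0.123
```

Call:
move_arm:
  plan:
    - [[0,0,0,0.06,0,0,0.88],[0,0,0,0.12,0,0,0.88],[0,0,0,0.18,0,0,0.88],[0,0,0,0.24,0,0,0.88],[0,0,0,0.3,0,0,0.88],[0,0,0,0.35,0,0,0.88],[0,0,0,0.4,0,0,0.88],[0,0,0,0.45,0,0,0.88]]

```text
t: 19.4
tcp_pos: [0.5744, -0.0601, 0.0168]
tool_rot: [0.76, 0.649, -0.0, 0.0]
force: [0.2, -1.7, 0.4]
finger_gap: 0.116
```

Run:
```python
from h import *
from station import status
go(W2(-.05,0,.017),-9);print(dock(status.sense()["tcp_pos"]))
```

```text
t 19.4 tcp [ 0.5744 -0.0601  0.0168] yawy -9.01 tilt z [ 2.e-04 -4.e-04 -1.e+00] F [ 0.24 -1.74  0.38] gap 0.116
turn [ 0.  0. -0.] shift [ 0.938  0.001 -0.003]
[-1.43842371e-01  8.17836020e-05]
```

Call:
move_arm:
  plan:
    - [[0,0,0,0.05,0,0,0.88],[0,0,0,0.1,0,0,0.88],[0,0,0,0.15,0,0,0.88],[0,0,0,0.2,0,0,0.88],[0,0,0,0.25,0,0,0.88],[0,0,0,0.3,0,0,0.88],[0,0,0,0.35,0,0,0.88],[0,0,0,0.4,0,0,0.88]]

```text
t: 20.4
tcp_pos: [0.5806, -0.0203, 0.0167]
tool_rot: [0.76, 0.649, -0.0, 0.0]
force: [-0.2, -2.0, 1.3]
finger_gap: 0.12
```

Run:
```python
from h import *
from station import status,snapshot
go(W2(0,0,.017),-9);print(dock(status.sense()["tcp_pos"]))
s=snapshot("scene");np.savez("s6.npz",**s)
cv2.imwrite("pics/s6.png",cv2.resize(s["img"][160:300,330:540,::-1],None,fx=3.5,fy=3.5,interpolation=cv2.INTER_CUBIC))
```

```text
t 20.4 tcp [ 0.5806 -0.0203  0.0167] yawy -9.01 tilt z [ 0. -0. -1.] F [-0.2  -2.04  1.31] gap 0.12
turn [ 0.  0. -0.] shift [ 1.036  0.002 -0.003]
[-0.10356933  0.00024196]
```

View pics/s6.png

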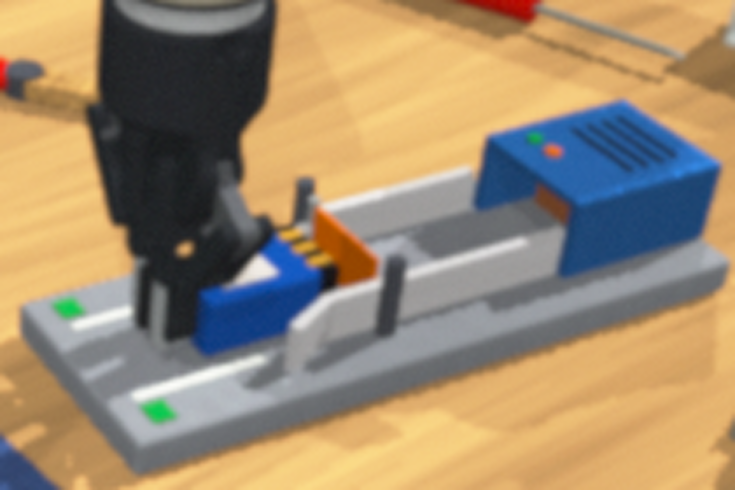

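The pack is sliding straight into the mouth, its nose about 15–20 mm before the flap. Before going on, I'm checking that the gripper knuckles clear the two flap posts.

Run:
```python
from h import *
for f,x0 in(("s5.npz",-.19),("s6.npz",-.1036)):
    s=dict(np.load(f));W=pts(s);X=dock(W);z=W[...,2]
    m=(abs(X[...,0]-x0)<.05)&(abs(X[...,1])<.07)&(z>.06)&(z<.2)
    for y in range(-60,60,8):
        q=m&(X[...,1]>y/1e3)&(X[...,1]<(y+8)/1e3)
        if q.sum()>5: print(f,y,"zmin",np.percentile(z[q],3).round(3))
s=dict(np.load("s6.npz"));W=pts(s);X=dock(W);z=W[...,2]
for sg in(1,-1):
    m=(abs(X[...,0])<.012)&(abs(X[...,1]*sg-.033)<.012)&(z>.046)
    print("post",sg,m.sum(),np.percentile(z[m],[50,98]).round(3),np.percentile(X[m],[5,50,95],axis=0).round(3).tolist())
```

```text
s5.npz -60 zmin 0.177
s5.npz -52 zmin 0.164
s5.npz -44 zmin 0.152
s5.npz -36 zmin 0.148
s5.npz -28 zmin 0.155
s5.npz -20 zmin 0.111
s5.npz -12 zmin 0.102
s5.npz 4 zmin 0.107
s5.npz 12 zmin 0.112
s5.npz 20 zmin 0.149
s5.npz 28 zmin 0.147
s5.npz 36 zmin 0.154
s5.npz 44 zmin 0.165
s5.npz 52 zmin 0.177
s6.npz -60 zmin 0.103
s6.npz -52 zmin 0.091
s6.npz -44 zmin 0.081
s6.npz -36 zmin 0.079
s6.npz -28 zmin 0.106
s6.npz -20 zmin 0.069
s6.npz -12 zmin 0.064
s6.npz -4 zmin 0.124
s6.npz 4 zmin 0.063
s6.npz 12 zmin 0.065
s6.npz 20 zmin 0.076
s6.npz 28 zmin 0.073
s6.npz 36 zmin 0.081
s6.npz 44 zmin 0.093
s6.npz 52 zmin 0.1
post 1 88 [0.056 0.065] [[-0.008, 0.023], [-0.004, 0.035], [0.001, 0.042]]
post -1 79 [0.056 0.064] [[-0.007, -0.042], [-0.004, -0.039], [0.001, -0.023]]
```

Call:
move_arm:
  plan:
    - [[0,0,0,0.05,0,-0.01,0.88],[0,0,0,0.1,0,-0.02,0.88],[0,0,0,0.15,0,-0.03,0.88],[0,0,0,0.2,0,-0.03,0.88],[0,0,0,0.25,0,-0.03,0.88],[0,0,0,0.3,0,-0.03,0.88],[0,0,0,0.35,0,-0.03,0.88],[0,0,0,0.4,0,-0.03,0.88]]

```text
t: 21.45
tcp_pos: [0.5873, 0.0189, 0.0199]
tool_rot: [0.761, 0.649, 0.0, 0.0]
force: [0.4, -3.4, -0.2]
finger_gap: 0.117
```

Call:
move_arm:
  plan:
    - [[0,0,0,0.05,0,0,0.88],[0,0,0,0.1,0,0,0.88],[0,0,0,0.15,0,0,0.88],[0,0,0,0.2,0,0,0.88],[0,0,0,0.25,0,0,0.88],[0,0,0,0.3,0,0,0.88],[0,0,0,0.35,0,0,0.88],[0,0,0,0.4,0,0,0.88]]

```text
t: 22.45
tcp_pos: [0.5932, 0.0588, 0.0198]
tool_rot: [0.76, 0.649, 0.0, 0.0]
force: [0.3, -3.6, 3.0]
finger_gap: 0.122
```

Run:
```python
from h import *
from station import status,snapshot
go(W2(0.04,0,.02),-9);print(dock(status.sense()["tcp_pos"]))
s=snapshot("scene");np.savez("s7.npz",**s)
cv2.imwrite("pics/s7.png",cv2.resize(s["img"][160:300,330:540,::-1],None,fx=3.5,fy=3.5,interpolation=cv2.INTER_CUBIC))
```

```text
t 22.45 tcp [0.5932 0.0588 0.0198] yawy -9.01 tilt z [ 1.e-04 -0.e+00 -1.e+00] F [ 0.29 -3.57  3.01] gap 0.122
turn [ 0.  0. -0.] shift [ 0.636  0.001 -0.002]
[-0.02355499  0.00016178]
```

View pics/s7.png

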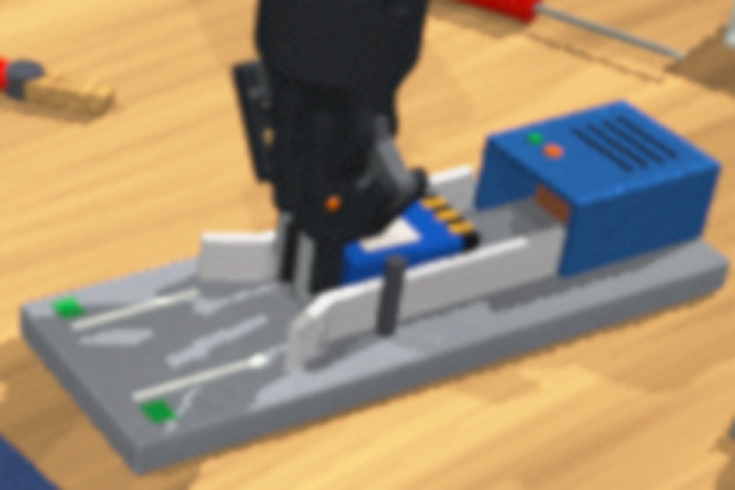

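The pack is through the flap and still straight, nose at about dock x=+59 mm and clear of the hood. Force is about 3.6 N.

Call:
move_arm:
  plan:
    - [[0,0,0,0.05,0,0,0.88],[0,0,0,0.1,0,0,0.88],[0,0,0,0.15,0,0,0.88],[0,0,0,0.2,0,0,0.88],[0,0,0,0.25,0,0,0.88],[0,0,0,0.29,0,0,0.88],[0,0,0,0.33,0,0,0.88],[0,0,0,0.36,0,0,0.88]]

```text
t: 23.5
tcp_pos: [0.5988, 0.0943, 0.0197]
tool_rot: [0.76, 0.649, 0.0, 0.0]
force: [0.7, -5.1, 2.9]
finger_gap: 0.119
```

Call:
move_arm:
  plan:
    - [[0,0,0,0.03,0,0,0.88],[0,0,0,0.07,0,0,0.88],[0,0,0,0.11,0,0,0.88],[0,0,0,0.15,0,0,0.88],[0,0,0,0.19,0,0,0.88],[0,0,0,0.22,0,0,0.88],[0,0,0,0.25,0,0,0.88],[0,0,0,0.27,0,0,0.88]]

```text
t: 24.5
tcp_pos: [0.6028, 0.1209, 0.0197]
tool_rot: [0.76, 0.649, -0.0, -0.0]
force: [0.3, -4.0, 2.9]
finger_gap: 0.118
```

Run:
```python
from h import *
from station import status,snapshot
go(W2(0.05,0,.02),-9);s=status.sense();print(dock(s["tcp_pos"]), s["force"][:2]@e,s["force"][:2]@n)
```

```text
t 24.5 tcp [0.6028 0.1209 0.0197] yawy -9.0 tilt z [-2.e-04  0.e+00 -1.e+00] F [ 0.32 -4.02  2.92] gap 0.118
turn [-0. -0. -0.] shift [ 0.106  0.004 -0.003]
[0.0393626  0.00035935] -3.917896475085144 -0.9437251282211083
```

Call:
move_arm:
  plan:
    - [[0,0,0,0.01,0,0,0.88],[0,0,0,0.02,0,0,0.88],[0,0,0,0.03,0,0,0.88],[0,0,0,0.04,0,0,0.88],[0,0,0,0.05,0,0,0.88],[0,0,0,0.06,0,0,0.88],[0,0,0,0.065,0,0,0.88],[0,0,0,0.07,0,0,0.88]]

```text
t: 25.5
tcp_pos: [0.6039, 0.1278, 0.0196]
tool_rot: [0.76, 0.649, -0.0, -0.0]
force: [0.2, -2.3, 0.2]
finger_gap: 0.12
```

Call:
move_arm:
  plan:
    - [[0,0,0,0.005,0,0,0.88],[0,0,0,0.01,0,0,0.88],[0,0,0,0.015,0,0,0.88],[0,0,0,0.02,0,0,0.88],[0,0,0,0.025,0,0,0.88],[0,0,0,0.03,0,0,0.88],[0,0,0,0.035,0,0,0.88],[0,0,0,0.035,0,0,0.88]]

```text
t: 26.5
tcp_pos: [0.6045, 0.1312, 0.0197]
tool_rot: [0.76, 0.649, 0.0, -0.0]
force: [0.3, -1.2, -0.7]
finger_gap: 0.119
```

Call:
move_arm:
  plan:
    - [[0,0,0,0.005,0,0,0.88],[0,0,0,0.01,0,0,0.88],[0,0,0,0.015,0,0,0.88],[0,0,0,0.02,0,0,0.88],[0,0,0,0.025,0,0,0.88],[0,0,0,0.03,0,0,0.88],[0,0,0,0.035,0,0,0.88],[0,0,0,0.035,0,0,0.88]]

```text
t: 27.5
tcp_pos: [0.605, 0.1342, 0.0197]
tool_rot: [0.76, 0.649, -0.0, 0.0]
force: [0.8, -3.1, -0.2]
finger_gap: 0.126
```

Call:
move_arm:
  plan:
    - [[0,0,0,0.004,0,0,0.88],[0,0,0,0.008,0,0,0.88],[0,0,0,0.012,0,0,0.88],[0,0,0,0.016,0,0,0.88],[0,0,0,0.02,0,0,0.88],[0,0,0,0.02,0,0,0.88],[0,0,0,0.02,0,0,0.88],[0,0,0,0.02,0,0,0.88]]

```text
t: 28.5
tcp_pos: [0.6052, 0.1355, 0.0197]
tool_rot: [0.76, 0.65, -0.001, 0.0]
force: [-1.1, -6.7, 1.1]
finger_gap: 0.12
```

Call:
move_arm:
  plan:
    - [[0,0,0,0.005,0,0,0.88],[0,0,0,0.01,0,0,0.88],[0,0,0,0.01,0,0,0.88],[0,0,0,0.01,0,0,0.88],[0,0,0,0.01,0,0,0.88],[0,0,0,0.01,0,0,0.88],[0,0,0,0.01,0,0,0.88],[0,0,0,0.01,0,0,0.88]]

```text
t: 29.5
tcp_pos: [0.6053, 0.1361, 0.0198]
tool_rot: [0.76, 0.65, -0.001, 0.0]
force: [0.0, -8.2, 0.4]
finger_gap: 0.123
```

Run:
```python
from h import *
from station import status,snapshot
s=status.sense();print(dock(s["tcp_pos"]), s["force"][:2]@e,s["force"])
d=snapshot("scene");s=status.sense();print(s["t"],s["force"][:2]@e)
W=pts(d);X=dock(W);z=W[...,2];im=d["img"].astype(int)
m=(im[...,2]-im[...,0]>50)&(abs(X[...,1])<.022)&(X[...,0]>.04)&(X[...,0]<.108)&(abs(z-.052)<.005)
print("blue top x",np.percentile(X[m][:,0],[1,50,99]),m.sum())
cv2.imwrite("pics/s8.png",cv2.resize(d["img"][160:300,330:540,::-1],None,fx=3.5,fy=3.5,interpolation=cv2.INTER_CUBIC))
```

```text
[0.05473272 0.00029701] -8.114826437885169 [ 0.04679729 -8.22339073  0.40790215]
29.55 -8.995241372815935
blue top x [0.06401214 0.0814713  0.10736507] 125
```

Force is 8–9 N and rises at about 2.5 N/mm, which is the pad's stiffness. The pack's nose is about 28 mm inside the hood. I'll hold for one more moment, then withdraw.

Call:
move_arm:
  plan:
    - [[0,0,0,0.003,0,0,0.88],[0,0,0,0.003,0,0,0.88],[0,0,0,0.003,0,0,0.88],[0,0,0,0.003,0,0,0.88],[0,0,0,0.003,0,0,0.88],[0,0,0,0.003,0,0,0.88],[0,0,0,0.003,0,0,0.88],[0,0,0,0.003,0,0,0.88]]

```text
t: 30.55
tcp_pos: [0.6053, 0.1362, 0.0197]
tool_rot: [0.76, 0.65, -0.001, 0.0]
force: [-0.0, -8.0, 1.3]
finger_gap: 0.117
```

Call:
move_arm:
  plan:
    - [[0,0,0,-0.01,0,0,0.88],[0,0,0,-0.03,0,0,0.88],[0,0,0,-0.05,0,0,0.88],[0,0,0,-0.07,0,0,0.88],[0,0,0,-0.08,0,-0.04,0.88],[0,0,0,-0.08,0,-0.12,0.88],[0,0,0,-0.08,0,-0.22,0.88],[0,0,0,-0.08,0,-0.32,0.88]]

```text
t: 31.55
tcp_pos: [0.6041, 0.13, 0.0527]
tool_rot: [0.76, 0.649, -0.0, -0.0]
force: [0.8, 0.3, 0.4]
finger_gap: 0.121
```

Call:
move_arm:
  plan:
    - [[0,0,0,0,0,-0.1,0.88],[0,0,0,0,0,-0.2,0.88],[0,0,0,0,0,-0.3,0.88],[0,0,0,0,0,-0.4,0.88],[0,0,0,0,0,-0.55,0.88],[0,0,0,0,0,-0.7,0.88],[0,0,0,0,0,-0.85,0.88],[0,0,0,0,0,-1,0.88]]

```text
t: 32.55
tcp_pos: [0.6044, 0.1299, 0.1529]
tool_rot: [0.76, 0.649, 0.0, 0.0]
force: [1.0, -0.8, 0.5]
finger_gap: 0.119
```

Run:
```python
from h import *
from station import status,snapshot
go(W2(.05,0,.15),-9)
d=snapshot("scene")
W=pts(d);X=dock(W);z=W[...,2];im=d["img"].astype(int)
m=(im[...,2]-im[...,0]>50)&(abs(X[...,1])<.022)&(X[...,0]>.03)&(X[...,0]<.108)&(abs(z-.052)<.005)
print("blue top x",np.percentile(X[m][:,0],[1,50,99]),"y",np.percentile(X[m][:,1],[1,50,99]),m.sum())
f=(im[...,0]>140)&(im[...,1]<130)&(im[...,2]<80)&(abs(X[...,0])<.06)&(abs(X[...,1])<.04)&(z>.025)&(z<.06)
print("flap x",np.percentile(X[f],[5,50,95],axis=0),f.sum())
cv2.imwrite("pics/s9.png",cv2.resize(d["img"][100:370,150:540,::-1],None,fx=2,fy=2,interpolation=cv2.INTER_CUBIC))
```

```text
t 32.55 tcp [0.6044 0.1299 0.1529] yawy -9.01 tilt z [ 4.e-04  0.e+00 -1.e+00] F [ 0.98 -0.85  0.46] gap 0.119
turn [ 0. -0. -0.] shift [0.015 0.002 0.029]
blue top x [0.06147865 0.07302403 0.10693714] y [-0.02090092 -0.00989582  0.02032852] 259
flap x [[-0.0050329  -0.02013449]
 [-0.00349415  0.00358568]
 [-0.00202348  0.02387438]] 241
```

View pics/s9.png

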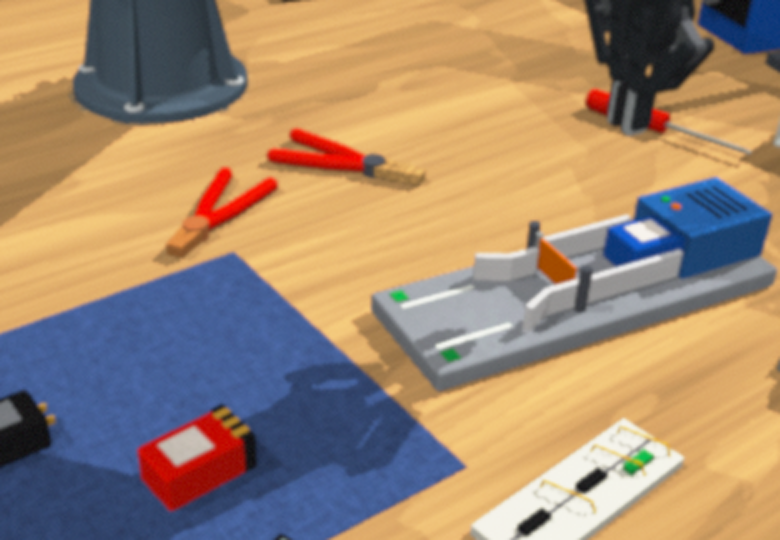

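The flap is shut at (558,260), lying straight across the lane. The pack sits under the hood at (645,240), its tail 61 mm past the flap after the expected spring-back. The gripper is clear and the other items in view are where they were. Handing in.

```bash
python3 -c "
from station import manip
print(manip.sign_off())"
```

```text
the job is handed in; nothing more can be done
None
```

The blue pack is loaded in the dock and the flap has shut behind it. I handed the job in after about 33 s on the robot's clock (limit 72 s).

**What I did**
- I set the pack on the apron, contacts towards the flap. Then I pushed it from behind with nearly shut fingers through the flap and under the hood, at about 2–5 N.
- The contacts were felt with the nose about 27 mm inside the hood. I pressed at 8–9 N by the wrist reading for about 2 s. The force rose at about 2.5 N/mm, as the contact pad should. I then backed off and lifted clear.

**Last checks**
- **Flap:** it measures shut, straight across the lane.
- **Pack:** it is square in the lane, its tail about 61 mm past the flap. It sprang back about 2.5 mm when released.
- **Gripper:** it was touching nothing and well above the dock.
- **Other items:** those in the last picture look unmoved. It did not show all of them, such as the phone.

**What failed or disagreed**
- **First grasp missed:** it closed above the pack without touching it. The camera showed the fingertips about 31–33 mm further back than the stated tool geometry. I used the camera figure from then on and the second grasp held.
- **Apron placing:** the pack sat about 4 mm further from the flap than the apron point.
- **Force peaks:** I read the force only at the end of each one-second move, so short peaks in between were not seen.

I viewed 10 pictures in all.

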